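Unstack the hot-glass moulds onto their rests

ROBOT

A 6-joint arm with a two-finger parallel gripper is mounted at the origin on the work surface. World frame = base frame: x ahead of the robot, y to its left, z up, the work surface at z = 0. Lengths are in m, angles in rad, forces in N, time in s.
With the tool pointing down it reaches from about 0.35 to 0.975 m from the base axis. Payload 4.9 kg.
Tool frame: the origin (TCP) lies at the very end of the fingers, on their centre line; the grasp point (between the pads) lies 19 mm behind it; x points along the fingers, y is the direction in which the jaws open and shut, and the axes are right-handed (so a half turn about x gives the same grasp; the last joint's range is limited). The gripper opens to 85 mm and grips with 20 to 120 N. Pads are 22 mm wide; open, the fingers measure 114 mm over their backs; the gripper's body (76 mm by 85 mm) begins 54 mm behind the grasp point. The pads swing forward as they close: fully open they stand 13 mm farther back than shut.
Start: joints at [-0.119, 0.053, 1.613, -0, 1.476, -0.119], TCP at [0.625, 0, 0.231] pointing down, gripper open.
Joint ranges: [-3.01, 3.01], [-1.01, 2.22], [0.06, 2.58], [-1.02, 4.17], [0.09, 2.62], [-3.14, 3.14]. Speed limits (rad/s): [2.57, 2.57, 3.14, 3.14, 3.14, 3.14].

INTERFACE

Orientations are given as a rotation vector (axis times angle).
In Python, from station import ctrl, get_image, calibration, finish_job, search_frame, cut_out, mark_of gives the robot as it stands. The module is installed in compiled form; this text tells all that it offers.
- The arm moves only by the tool arm_command, never from a script. Its argument "plan" is a list that holds one entry, the list of rows, each a list of 7 numbers: the shift along the tool's x, y, z in m, then the turn, a rotation vector about the tool's x, y, z in degrees, then the finger opening in m, from 0 to 0.0854. A call has 1 to 20 rows; each row shifts and turns the pose as measured when the row begins, along the tool's axes as they then stand; what a row does not reach is not made up. A row lasts 1/12 s, in which the tool goes at most 41.7 mm and 7.16 degrees, less where a joint would pass 70% of its speed; a pose out of reach is approached as far as the arm can. A call with a gripper value outside its range is refused whole. The fingers move at their own pace and stop on an object; "squeeze" is the grip in N (left out, the last holds). Time passes only in rows, so rows that do not move let the fingers close. It gives the time, the measured TCP pose, the force and the opening at its end, in the units of the state.
- ctrl.get_obs(): the state, without advancing time (a new reading comes with each control period).
- get_image(name): name is "scene" or "side" or "wrist"; returns the picture (420x560x3 uint8, red, green, blue); there is no depth.
- calibration(name): a dict with "fx", "fy", "cx", "cy" (pixels), "cam_to_world" (4x4, takes a point from camera to world coordinates); the wrist camera has in their place "hand_eye" (4x4, takes a point from camera to tool coordinates, whose origin is the TCP and whose axes are the tool frame's). Camera axes: x right, y down, z forward; pixel columns grow to the right and rows downward; lengths in m; the calibration is good to about 2 mm. A picture is of the moment at which its call begins: read the wrist's pose just before it. calibration takes no time and is no camera call.
- finish_job(): hands the job in, once; it reports no verdict.
Trained networks look in the newest picture that a camera, given by its name, has taken for a name from the list of things; names that differ only in an ending like _2 or _b are one class to them, and where a whole thing is asked for, a point or a joint stands for the part that bears it (a point fixed in the world has none). Each returns a list of dicts, best first, with "conf" (0 to 1); they miss things now and then, are a little off and sometimes report something else, mostly with a low value. They report only what shows in the picture. A call takes as long as a camera call.
- search_frame(camera, thing): "at" ([x, y, z] in m, in the coordinates of the camera as it stood for that picture, good to about 4 mm: the middle of the surface that is visible of it).
- cut_out(camera, thing): "mask" (420x560 bool, what is visible of it).
- mark_of(camera, thing): "at" ([x, y, z] in m, in the coordinates of the camera as it stood for that picture, good to about 4 mm: a listed point, or the origin of a listed thing).
The state is a dict: "t": time; "q": joint angles; "dq": joint speeds; "effort": joint torques, N m; "tool_pos": TCP position; "tool_rot": TCP orientation; "contact_force": force on the tool from outside, world axes, zero at the start; "wrist_torque": the same for the moment, N m; "opening": finger opening in m.
Only numpy, scipy, OpenCV 4.12 (cv2) and the standard library are available. Lean on these libraries where they do the work, as an engineer would, in place of code of your own. Each camera call takes 0.05 s, during which the arm holds its last target. There are 200 camera calls.

TASK

Set up the glass-working bench: take the stack apart from the top down and put each piece upright in the wooden rest of its own shape (hexagonal die, then the round and the square mould, then the long slab last), lying flat inside the lip. The pieces chip, so set them down rather than dropping them, and leave the glass jar standing where it is.

Things in the scene. Friction and masses are not known exactly. Their poses are not given: they have to be found in the camera images.
- hex_die: brass hexagonal die, upright prism, 28 mm across flats (32 mm across corners), 34 mm tall, about 0.2 kg; starts on top of the stack, centred on either the round or the square mould. Origin: centre of its underside; z up; its y axis is square to one pair of flats (and so every 60 degrees).
- round_mould: black graphite disc with a ring and a dark dimple marked on its flat top, 56 mm diameter, 24 mm tall, about 0.1 kg; starts on one end of the slab, 42 mm from the slab's centre. Origin: centre of its underside; z up.
- square_mould: dark steel block with two dark grooves on top, 44 x 44 mm, 24 mm tall, about 0.36 kg; starts on the other end of the slab, 42 mm from the slab's centre. Origin: centre of its underside; z up; x and y square to its sides.
- slab: black graphite slab, 160 mm (its x) x 60 mm (its y) x 20 mm tall, about 0.35 kg; lies on the bench under the rest of the stack. Origin: centre of its underside; z up.
- hex_rest: fixed wooden rest with a six-sided lip, 44 mm across flats inside, 54 mm outside. As for all the rests: origin at the centre of its underside on the bench, z up, floor 3 mm above the bench, top of the lip 6 mm above the bench, 8 mm of play all round its piece. Its y axis is square to one pair of flats.
- round_rest: fixed wooden rest with a round lip, 72 mm diameter inside, 82 mm outside; floor 3 mm, lip top 6 mm above the bench. Origin: centre of its underside.
- square_rest: fixed wooden rest with a square lip, 60 x 60 mm inside, 70 x 70 mm outside; floor 3 mm, lip top 6 mm above the bench. Origin: centre of its underside; x and y square to its sides.
- long_rest: fixed wooden rest with a long rectangular lip, 176 mm (its x) x 76 mm (its y) inside, 186 x 86 mm outside; floor 3 mm, lip top 6 mm above the bench. Origin: centre of its underside.
- jar: small closed glass jar with a steel lid, 58 mm diameter, 58 mm tall, standing loose among the rests; not to be disturbed. Origin: centre of its underside.

How it is judged:
On the way, in this order (a step that is already met when the one before it is completed fails the run):
1. the hexagonal die is in the hexagonal rest (horizontal distance between hex_die and hex_rest below 0.011 m and z of hex_die in the frame of hex_rest below 0.005 m and angle between hex_die's own z axis and vertical below 0.06 rad), for 0.2 s.
2. the round and the square mould are in their rests (either first), the die still in its own (all of step 1 and horizontal distance between round_mould and round_rest below 0.011 m and z of round_mould in the frame of round_rest below 0.005 m and angle between each of round_mould, square_mould's own z axis and vertical below 0.06 rad and horizontal distance between square_mould and square_rest below 0.0125 m and z of square_mould in the frame of square_rest below 0.005 m), for 0.2 s.
3. the slab is in the long rest (horizontal distance between slab and long_rest below 0.0125 m and z of slab in the frame of long_rest below 0.005 m and angle between slab's own z axis and vertical below 0.06 rad), for 0.2 s.
At the end, for the whole second after the job is handed in: Every piece stands upright (within 0.06 rad) and flat on the floor of the rest of its own shape (underside within 2 mm of the floor), its centre within 11 mm (die, round mould) or 12.5 mm (square mould, slab) of the rest's centre, released and at rest (all of step 2 and all of step 3 and linear speed of each of hex_die, round_mould, square_mould, slab below 0.02 m/s and angular speed of each of hex_die, round_mould, square_mould, slab below 0.2 rad/s and contact force between the fingers and hex_die below 0.05 N and contact force between the fingers and round_mould below 0.05 N and contact force between the fingers and square_mould below 0.05 N and contact force between the fingers and slab below 0.05 N); the robot touches nothing.
It fails at once if the hex die is dropped: it falls free at more than 0.6 m/s (about 18 mm of fall) (linear speed of hex_die above 0.6 m/s and contact force between hex_die and anything else below 0.02 N).
It fails at once if the round mould is dropped: it falls free at more than 0.6 m/s (about 18 mm of fall) (linear speed of round_mould above 0.6 m/s and contact force between round_mould and anything else below 0.02 N).
It fails at once if the square mould is dropped: it falls free at more than 0.6 m/s (about 18 mm of fall) (linear speed of square_mould above 0.6 m/s and contact force between square_mould and anything else below 0.02 N).
It fails at once if the slab is dropped: it falls free at more than 0.6 m/s (about 18 mm of fall) (linear speed of slab above 0.6 m/s and contact force between slab and anything else below 0.02 N).
It fails at once if the glass jar is pushed more than 20 mm or tipped (distance of jar from where it was at the start of the episode above 0.02 m or angle between jar's own z axis and vertical above 0.3 rad).
It also fails if it takes over 112 s, if anything falls off the work surface, if the arm or the gripper's body presses on something with over 40 N, if the wrist force passes 120 N, or if a joint passes its speed limit or range.

## Working session

There is one attempt and no reset: what is moved stays moved. The work goes in short steps, Python scripts to look and compute and a tool call to move; the robot and the scene stay as the last step left them, time stands still between calls to the robot, and variables do not carry over. Pictures are saved under pics/ and viewed, about 12 in all and at most 16, crops included, and the job is handed in when it is done.

Besides the shell and the picture viewer there is one more tool, called after ">>>" as name([rows], argument=value, ...), one row to a line, values as JSON. arm_command: Moves the arm, as the interface text tells. Its arguments: {"type":"object","properties":{"plan":{"type":"array","items":{"type":"array","items":{"type":"array","items":{"type":"number"}}}},"squeeze":{"type":"number"}},"required":["plan"]}

```bash
mkdir -p pics; cat > h.py <<'E'
import numpy as np, cv2
from scipy.spatial.transform import Rotation as R
from station import ctrl, get_image, calibration, finish_job, search_frame, cut_out, mark_of
def pose():
    o=ctrl.get_obs(); T=np.eye(4); T[:3,:3]=R.from_rotvec(o["tool_rot"]).as_matrix(); T[:3,3]=o["tool_pos"]; return T
def c2w(cam):
    c=calibration(cam); return pose()@np.array(c["hand_eye"]) if cam=="wrist" else np.array(c["cam_to_world"])
def snap(cam,name):
    T=c2w(cam); im=get_image(cam); cv2.imwrite("pics/"+name+".png",im[:,:,::-1]); return im,T
def w(T,p): return (T@np.r_[p,1])[:3]
def ray(cam,T,u,v,z):
    c=calibration(cam); d=T[:3,:3]@np.array([(u-c["cx"])/c["fx"],(v-c["cy"])/c["fy"],1]); o=T[:3,3]; return o+d*(z-o[2])/d[2]
def proj(cam,T,p):
    c=calibration(cam); q=np.linalg.inv(T)@np.r_[p,1]; return np.array([c["fx"]*q[0]/q[2]+c["cx"],c["fy"]*q[1]/q[2]+c["cy"]])
E
python3 - <<'E'
from h import *
np.set_printoptions(precision=4,suppress=True)
print(ctrl.get_obs()); print(pose()); print(calibration("wrist"))
things="hex_die round_mould square_mould slab hex_rest round_rest square_rest long_rest jar".split()
for cam in ["scene","side","wrist"]:
    im,T=snap(cam,cam+"0"); print(cam,T[:3,3])
    for t in things:
        print(t,[(np.round(w(T,d["at"]),4),round(d["conf"],2)) for d in mark_of(cam,t)[:2]])
a=[cv2.imread(f"pics/{c}0.png") for c in("scene","side","wrist")]
E
```

```text
{'t': 0.0, 'q': array([-0.119 ,  0.0533,  1.6143, -0.    ,  1.476 , -0.119 ]), 'dq': array([-0.    , -0.0011,  0.0003, -0.0009,  0.0001,  0.0006]), 'effort': array([  0.0003, -39.367 , -37.0176,  -0.0002,   0.0069,  -0.    ]), 'tool_pos': array([0.6244, 0.0001, 0.2301]), 'tool_rot': array([ 1.2084,  1.2109, -1.2106]), 'contact_force': array([ 0.0894,  0.1184, -0.0822]), 'wrist_torque': array([-0.0278,  0.0502,  0.0116]), 'opening': 0.08530320726700155}
[[-0.002   1.     -0.      0.6244]
 [ 0.0002 -0.     -1.      0.0001]
 [-1.     -0.002  -0.0002  0.2301]
 [ 0.      0.      0.      1.    ]]
{'fx': 320.9313708539398, 'fy': 320.9313708539398, 'cx': 273.94143837979794, 'cy': 205.60995547482182, 'hand_eye': array([[-0.0012, -0.3216,  0.9469, -0.1427],
       [ 1.    , -0.0005,  0.0011,  0.0009],
       [ 0.0001,  0.9469,  0.3216, -0.0823],
       [ 0.    ,  0.    ,  0.    ,  1.    ]])}
scene [ 0.7858 -0.3656  0.8031]
hex_die [(array([ 0.4981, -0.2948,  0.0416]), 0.65)]
round_mould [(array([ 0.4973, -0.2953,  0.0205]), 0.73)]
square_mould [(array([ 0.414 , -0.2851,  0.017 ]), 0.73)]
slab 
[... 688 characters left out ...]
9]), 0.78), (array([ 0.4956, -0.2982,  0.0214]), 0.71)]
round_rest [(array([ 0.4863, -0.1149,  0.0039]), 0.71)]
square_rest [(array([ 0.6124, -0.1099,  0.0033]), 0.88)]
long_rest [(array([ 0.5289,  0.3138, -0.0013]), 0.57)]
jar []
wrist [0.6259 0.0823 0.374 ]
hex_die [(array([0.668 , 0.1121, 0.0008]), 0.2)]
round_mould [(array([ 0.4913, -0.3   ,  0.021 ]), 0.65)]
square_mould []
slab [(array([ 0.4564, -0.2933, -0.005 ]), 0.88)]
hex_rest [(array([0.4851, 0.0844, 0.0022]), 0.69), (array([ 0.6099, -0.1077,  0.0004]), 0.67)]
round_rest [(array([ 0.4914, -0.1174,  0.0005]), 0.6)]
square_rest [(array([ 0.6107, -0.1106,  0.0011]), 0.93)]
long_rest []
jar [(array([ 0.665 ,  0.1097, -0.0004]), 0.95)]
```

View pics/scene0.png

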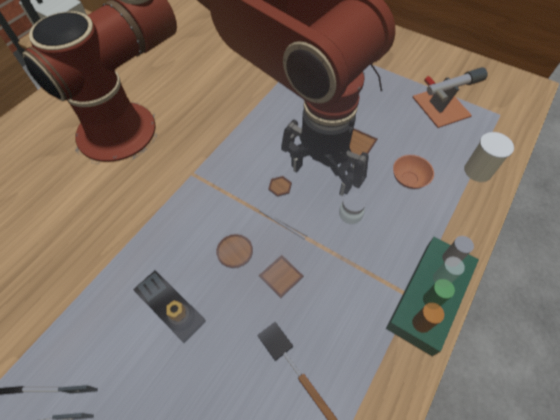

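View pics/wrist0.png

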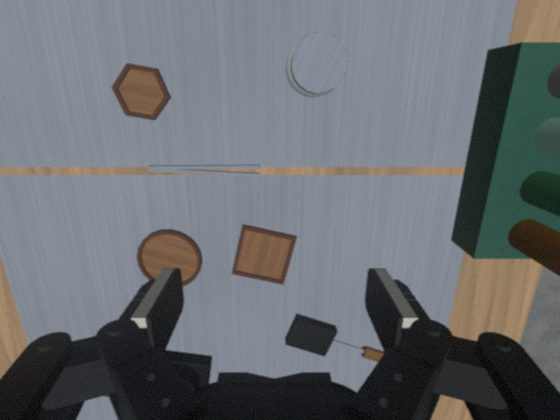

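The scene view shows the die on the round mould at the right end of the slab, around (173,312). The wrist view shows the hex rest (141,92), round rest (170,258), square rest (265,253) and jar (318,65). I'll measure the rests from masks first, then go above the stack.

```bash
cat >> h.py <<'E'
def shape(cam,T,thing,z,k=0):
    r=cut_out(cam,thing)
    if not r: return None
    c,_=max([(c,cv2.contourArea(c)) for c in cv2.findContours(r[k]["mask"].astype(np.uint8),cv2.RETR_EXTERNAL,cv2.CHAIN_APPROX_NONE)[0]],key=lambda a:a[1])
    P=np.array([ray(cam,T,u,v,z)[:2] for u,v in c[:,0]])*1000
    (x,y),s,a=cv2.minAreaRect(cv2.convexHull(P.astype(np.float32)))
    return dict(conf=round(r[k]["conf"],2),c=np.round([x,y],1),s=np.round(s,1),a=round(a,1),P=P)
def show(d,n=""): print(n,d and {k:v for k,v in d.items() if k!="P"})
E
python3 - <<'E'
from h import *
T=c2w("wrist")
for t in ["hex_rest","round_rest","square_rest","jar"]: show(shape("wrist",T,t,.006 if t!="jar" else .058),t)
E
```

```text
hex_rest {'conf': 0.81, 'c': array([482.4,  87.3]), 's': array([54.6, 61.1]), 'a': 80.8}
round_rest {'conf': 0.72, 'c': array([ 492.4, -111.3]), 's': array([76.1, 81.5]), 'a': 76.3}
square_rest {'conf': 0.61, 'c': array([ 612. , -108.9]), 's': array([73. , 71.3]), 'a': 76.3}
jar {'conf': 0.6, 'c': array([664. , 109.1]), 's': array([56.2, 51.4]), 'a': 42.6}
```

>>> arm_command([
  [[0.003,-0.0127,0.0295,0,0,0,0.085],[0.003,-0.0127,0.0295,0,0,0,0.085],[0.003,-0.0127,0.0295,0,0,0,0.085],[0.003,-0.0127,0.0295,0,0,0,0.085],[0.003,-0.0127,0.0295,0,0,0,0.085],[0.003,-0.0127,0.0295,0,0,0,0.085],[0.003,-0.0127,0.0295,0,0,0,0.085],[0.003,-0.0127,0.0295,0,0,0,0.085],[0.003,-0.0127,0.0295,0,0,0,0.085],[0.003,-0.0127,0.0295,0,0,0,0.085],[0,0,0,0,0,0,0.085],[0,0,0,0,0,0,0.085]],
])

```text
t: 2.7
tool_pos: [0.4939, -0.307, 0.201]
tool_rot: [1.207, 1.207, -1.203]
contact_force: [0.5, 1.0, 0.4]
opening: 0.0852
```

```bash
python3 - <<'E'
from h import *
np.set_printoptions(precision=4,suppress=True)
print(pose())
im,T=snap("wrist","w1")
for t,z in [("hex_die",.078),("round_mould",.044),("square_mould",.044),("slab",.02)]:
    print(t,[(np.round(w(T,d["at"]),4),round(d["conf"],2)) for d in mark_of("wrist",t)[:2]])
    d=shape("wrist",T,t,z); show(d,t)
E
```

```text
[[ 0.0047  1.      0.0047  0.4939]
 [-0.001   0.0047 -1.     -0.307 ]
 [-1.      0.0046  0.0011  0.201 ]
 [ 0.      0.      0.      1.    ]]
hex_die [(array([ 0.4984, -0.3024,  0.0442]), 0.87)]
hex_die {'conf': 0.55, 'c': array([ 493.9, -295.5]), 's': array([37.1, 28.5]), 'a': 72.6}
round_mould [(array([ 0.494 , -0.2996,  0.0201]), 0.92)]
round_mould {'conf': 0.76, 'c': array([ 492.3, -294.3]), 's': array([53.8, 52.7]), 'a': 7.1}
square_mould [(array([ 0.409 , -0.2871,  0.0184]), 0.88), (array([ 0.4944, -0.2999,  0.0181]), 0.31)]
square_mould {'conf': 0.72, 'c': array([ 412.5, -283.5]), 's': array([47.5, 46.7]), 'a': 75.3}
slab [(array([ 0.453 , -0.2915, -0.0036]), 0.7)]
slab {'conf': 0.56, 'c': array([ 452.3, -290.4]), 's': array([ 61.5, 159. ]), 'a': 80.9}
```

View pics/w1.png

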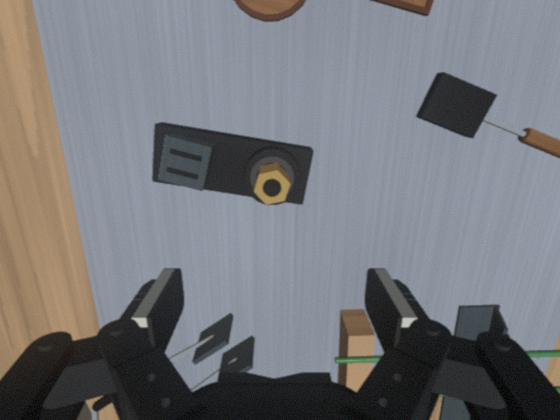

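The view shows the die's bright top at about (271,187) on the round disc, square mould at (185,162) and the slab tilted about -9°. There is also a wooden block with rods at (360,330), which I'll check for clearance. Next, an enlarged crop to get the flats' direction.

```bash
python3 - <<'E'
from h import *
T=c2w("wrist")
im=cv2.imread("pics/w1.png"); c=im[145:225,225:325]; cv2.imwrite("pics/w1c.png",cv2.resize(c,None,fx=7,fy=7,interpolation=cv2.INTER_CUBIC))
for p in [(271,187)]: print(p,ray("wrist",T,*p,.078))
for z in(0,.05,.1): print(z,ray("wrist",T,341,311,z),ray("wrist",T,372,311,z),ray("wrist",T,340,360,z))
E
```

```text
(271, 187) [ 0.49421355 -0.29657702  0.078     ]
0 [ 0.58444283 -0.48168635  0.        ] [ 0.62411185 -0.48152233  0.        ] [ 0.58912203 -0.56077989  0.        ]
0.05 [ 0.57135971 -0.44401614  0.05      ] [ 0.60525902 -0.44387599  0.05      ] [ 0.57535833 -0.51160583  0.05      ]
0.1 [ 0.55827658 -0.40634594  0.1       ] [ 0.58640619 -0.40622964  0.1       ] [ 0.56159464 -0.46243178  0.1       ]
```

View pics/w1c.png

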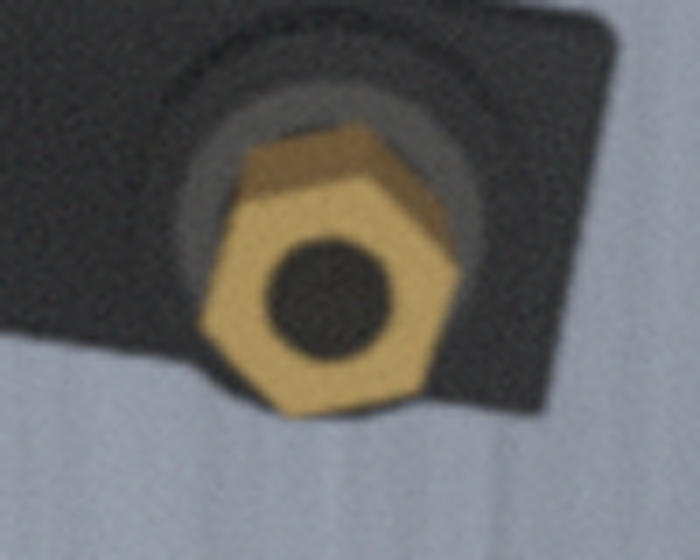

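View pics/side0.png

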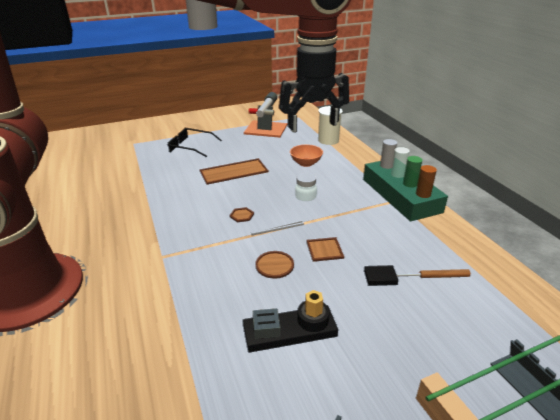

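Top vertices in the crop give jaw direction ≈ -17° and centre about (0.494,-0.297). The side view confirms the layout, and the rod block is well clear at y < -0.4.

>>> arm_command([
  [[0,0.001,-0.0095,0,0,0,0.06],[0,0,0,5.6,0,0,0.06],[0,0,0,5.6,0,0,0.06],[0,0,0,5.6,0,0,0.06],[0.02,0,0,0,0,0,0.06],[0.02,0,0,0,0,0,0.06],[0.02,0,0,0,0,0,0.06],[0.02,0,0,0,0,0,0.06],[0.015,0,0,0,0,0,0.06],[0,0,0,0,0,0,0.06]],
])

```text
t: 3.98
tool_pos: [0.5007, -0.2875, 0.1063]
tool_rot: [1.426, 1.046, -1.413]
contact_force: [-0.5, 0.4, -0.9]
opening: 0.0599
```

```bash
cat >> h.py <<'E'
def rel(xy,z,yaw=None):
    """shift in tool axes to world target, and turn about tool x in deg to jaw yaw (mod 180)"""
    T=pose(); d=np.array([*xy,z])-T[:3,3]; y=np.degrees(np.arctan2(T[1,1],T[0,1]))
    print("tcp",np.round(T[:3,3]*1000,1),"yaw",round(y,1),"tilt",np.round(T[:2,0],4),"shift mm",np.round(T[:3,:3].T@d*1000,1), "turn", None if yaw is None else round(-((yaw-y+90)%180-90),1))
E
python3 - <<'E'
from h import *
rel((.495,-.297),.047,-17)
im,T=snap("wrist","w2")
print(ctrl.get_obs()["opening"])
# brass top: bright yellow mask
h=cv2.cvtColor(im,cv2.COLOR_RGB2HSV); m=cv2.inRange(h,(15,80,130),(35,255,255)); m[330:]=0
n,l,s,c=cv2.connectedComponentsWithStats(m); 
for i in np.argsort(-s[1:,4])[:2]+1:
  P=cv2.findContours((l==i).astype(np.uint8),0,1)[0][0]; q=cv2.convexHull(P)[:,0]
  W=np.array([ray("wrist",T,u,v,.078)[:2]*1000 for u,v in q],np.float32); print(s[i],cv2.minEnclosingCircle(W),cv2.approxPolyDP(W[:,None],3,True)[:,0].round(0).tolist())
E
```

```text
tcp [ 500.7 -287.5  106.3] yaw -16.8 tilt [ 0.0113 -0.0029] shift mm [59.3 -3.4 10.7] turn 0.2
0.05986114521248672
[   0  249   52   81 2108] ((341.16265869140625, -272.79052734375), 30.601938247680664) [[349.0, -243.0], [349.0, -302.0], [318.0, -293.0]]
[ 242  240   47   47 1179] ((493.5560607910156, -298.18658447265625), 15.716869354248047) [[499.0, -284.0], [509.0, -295.0], [504.0, -310.0], [488.0, -312.0], [479.0, -301.0], [483.0, -287.0]]
```

View pics/w2.png

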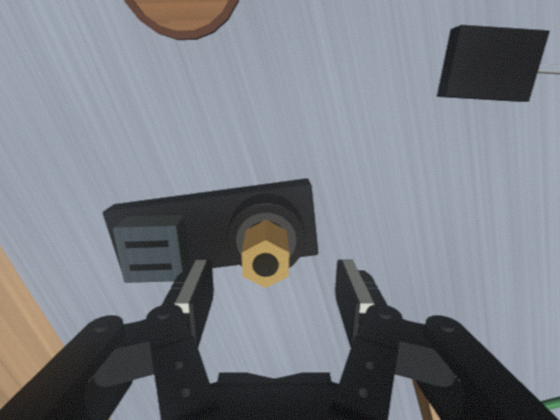

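The die's top circle fits at (0.4936,-0.2982) with radius 15.7 mm, which matches, and the flats line up with the jaws.

```bash
cat >> h.py <<'E'
def rel(xy,z,yaw):
    T=pose(); d=np.array([*xy,z])-T[:3,3]; y=np.degrees(np.arctan2(T[1,1],T[0,1]))
    yaw=y+(yaw-y+90)%180-90; a=np.radians(yaw)
    D=np.array([[0,np.cos(a),-(-np.sin(a))],[0,np.sin(a),-np.cos(a)],[-1,0,0]])
    assert np.linalg.det(D)>.9
    print("tcp",np.round(T[:3,3]*1000,1),"yaw",round(y,1),"shift mm",np.round(T[:3,:3].T@d*1000,1),"turn deg",np.degrees(R.from_matrix(T[:3,:3].T@D).as_rotvec()).round(2),"shift after turn",np.round(D.T@d*1000,1),"open",round(ctrl.get_obs()["opening"],4),"F",ctrl.get_obs()["contact_force"].round(1))
E
python3 -c "
from h import *
rel((.494,-.2978),.047,-17)"
```

```text
tcp [ 501.3 -287.9  107.8] yaw -16.8 shift mm [60.7 -5.  11.6] turn deg [ 0.21  0.   -0.76] shift after turn [60.8 -4.1 11.6] open 0.0599 F [ 0.3 -0.7  0.6]
```

>>> arm_command([
  [[0,0,0,0.2,0,-0.8,0.06],[0,-0.004,0.0115,0,0,0,0.06],[0,0,0,0,0,0,0.06],[0.015,0,0,0,0,0,0.06],[0.015,0,0,0,0,0,0.06],[0,0,0,0,0,0,0.06]],
])

```text
t: 4.53
tool_pos: [0.4979, -0.3019, 0.0863]
tool_rot: [1.424, 1.041, -1.419]
contact_force: [-1.2, 0.4, -0.8]
opening: 0.0601
```

```bash
python3 -c "
from h import *
rel((.494,-.2978),.047,-17)"
```

```text
tcp [ 497.9 -301.9   86.3] yaw -17.0 shift mm [39.3 -5.4 -3. ] turn deg [-0.    0.31 -0.64] shift after turn [39.3 -5.  -2.8] open 0.0601 F [-1.2  0.4 -0.8]
```

>>> arm_command([
  [[0,-0.005,-0.003,0,0.2,-0.6,0.06],[0,0,0,0,0,0,0.06],[0.01,0,0,0,0,0,0.06],[0.01,0,0,0,0,0,0.06],[0,0,0,0,0,0,0.06],[0,0,0,0,0,0,0.06]],
])

```text
t: 5.03
tool_pos: [0.4958, -0.2997, 0.07]
tool_rot: [1.424, 1.045, -1.423]
contact_force: [-0.5, 0.2, 0.1]
opening: 0.0601
```

```bash
python3 -c "
from h import *
rel((.494,-.2978),.047,-17)"
```

```text
tcp [ 495.8 -299.7   70. ] yaw -17.1 shift mm [23.  -2.4 -1.4] turn deg [-0.07  0.24 -0.4 ] shift after turn [23.  -2.3 -1.3] open 0.0601 F [-0.5  0.2  0.1]
```

>>> arm_command([
  [[0.01,-0.002,-0.001,0,0.2,-0.4,0.06],[0.008,0,0,0,0,0,0.06],[0.004,0,0,0,0,0,0.06],[0,0,0,0,0,0,0.06],[0,0,0,0,0,0,0.06]],
])

```text
t: 5.45
tool_pos: [0.4936, -0.2976, 0.0447]
tool_rot: [1.425, 1.056, -1.427]
contact_force: [0.3, -0.3, -0.2]
opening: 0.06
```

```bash
python3 -c "
from h import *
rel((.494,-.2978),.047,-17)"
```

```text
tcp [ 493.6 -297.6   44.7] yaw -17.1 shift mm [-2.3  0.4  0. ] turn deg [-0.06 -0.02  0.14] shift after turn [-2.3  0.4  0. ] open 0.06 F [ 0.3 -0.3 -0.2]
```

>>> arm_command([
  [[-0.003,0,0,0,0,0,0.06],[0,0,0,0,0,0,0.02],[0,0,0,0,0,0,0.02],[0,0,0,0,0,0,0.02],[0,0,0,0,0,0,0.02],[0,0,0,0,0,0,0.02],[0,0,0,0,0,0,0.02]],
], squeeze=45)

```text
t: 6.03
tool_pos: [0.4937, -0.2977, 0.0485]
tool_rot: [1.424, 1.055, -1.426]
contact_force: [0.2, 0.5, -1.1]
opening: 0.027
```

```bash
python3 -c "
from h import *
rel((.494,-.2978),.047,-17)"
```

```text
tcp [ 493.7 -297.7   48.5] yaw -17.1 shift mm [ 1.5  0.3 -0. ] turn deg [-0.06 -0.    0.11] shift after turn [ 1.5  0.3 -0. ] open 0.027 F [ 0.2  0.5 -1.1]
```

>>> arm_command([
  [[-0.015,0,0,0,0,0,0.02],[-0.03,0,0,0,0,0,0.02],[-0.03,0,0,0,0,0,0.02],[-0.03,0,0,0,0,0,0.02],[0,0,0,0,0,0,0.02],[0,-0.011,-0.0325,0,0,0,0.02],[0,-0.011,-0.0325,0,0,0,0.02],[0,-0.011,-0.0325,0,0,0,0.02],[0,-0.011,-0.0325,0,0,0,0.02],[0,-0.011,-0.0325,0,0,0,0.02],[0,-0.011,-0.0325,0,0,0,0.02],[0,-0.011,-0.0325,0,0,0,0.02],[0,-0.011,-0.0325,0,0,0,0.02],[0,-0.011,-0.0325,0,0,0,0.02],[0,-0.011,-0.0325,0,0,0,0.02],[0,0,0,0,0,0,0.02],[0,0,0,0,0,0,0.02]],
])

```text
t: 7.45
tool_pos: [0.476, 0.0617, 0.1433]
tool_rot: [1.424, 1.069, -1.441]
contact_force: [-0.0, 0.4, -2.6]
opening: 0.0272
```

```bash
python3 - <<'E'
from h import *
rel((.4825,.0870),.0085,-17)
im,T=snap("wrist","w3")
for t in ["hex_rest","long_rest","jar"]:
    print(t,[(np.round(w(T,d["at"]),4),round(d["conf"],2)) for d in mark_of("wrist",t)[:1]]); show(shape("wrist",T,t,.006),t)
E
```

```text
tcp [476.   61.7 143.3] yaw -17.3 shift mm [134.9   1.2 -25.7] turn deg [-0.33 -0.16  1.1 ] shift after turn [134.8  -1.2 -26.1] open 0.0272 F [-0.   0.4 -2.6]
hex_rest [(array([0.4863, 0.0895, 0.0028]), 0.59)]
hex_rest {'conf': 0.89, 'c': array([481.6,  87.6]), 's': array([54.6, 59.3]), 'a': 80.4}
long_rest []
long_rest None
jar [(array([ 6.673e-01,  1.091e-01, -2.000e-04]), 0.67)]
jar None
```

View pics/w3.png

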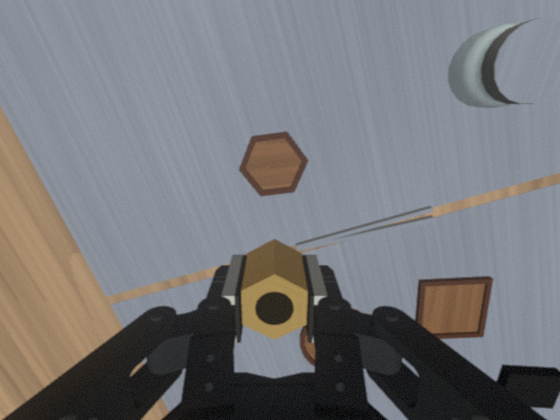

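The die is held square in the pads. The hex rest is at (273,163) and consistently measures (0.482,0.0875).

>>> arm_command([
  [[0,-0.001,-0.026,-0.3,-0.2,1.1,0.02],[0,0,0,0,0,0,0.02],[0.025,0,0,0,0,0,0.02],[0.025,0,0,0,0,0,0.02],[0.025,0,0,0,0,0,0.02],[0.02,0,0,0,0,0,0.02],[0,0,0,0,0,0,0.02],[0,0,0,0,0,0,0.02]],
])

```text
t: 8.47
tool_pos: [0.4898, 0.0789, 0.0508]
tool_rot: [1.441, 1.037, -1.427]
contact_force: [0.4, -0.0, -1.0]
opening: 0.0269
```

```bash
python3 -c "
from h import *
rel((.4825,.0875),.0085,-17)"
```

```text
tcp [489.8  78.9  50.8] yaw -17.9 shift mm [ 42.2 -10.1  -5.9] turn deg [-0.9  -0.09 -0.63] shift after turn [42.3 -9.5 -6.1] open 0.0269 F [ 0.4 -0.  -1. ]
```

>>> arm_command([
  [[0,-0.0095,-0.006,-0.9,0,-0.6,0.02],[0,0,0,0,0,0,0.02],[0.012,0,0,0,0,0,0.02],[0.01,0,0,0,0,0,0.02],[0,0,0,0,0,0,0.02],[0,0,0,0,0,0,0.02]],
])

```text
t: 8.97
tool_pos: [0.4862, 0.0878, 0.0327]
tool_rot: [1.431, 1.05, -1.415]
contact_force: [1.0, -0.9, -2.8]
opening: 0.0271
```

```bash
python3 -c "
from h import *
rel((.4825,.0875),.0085,-17)"
```

```text
tcp [486.2  87.8  32.7] yaw -17.0 shift mm [24.1 -3.6  1.5] turn deg [ 0.04 -0.27 -0.5 ] shift after turn [24.2 -3.4  1.3] open 0.0271 F [ 1.  -0.9 -2.8]
```

>>> arm_command([
  [[0.005,-0.0035,0.001,0,-0.2,-0.4,0.02],[0.006,0,0,0,0,0,0.02],[0.006,0,0,0,0,0,0.02],[0.003,0,0,0,0,0,0.02],[0,0,0,0,0,0,0.02],[0,0,0,0,0,0,0.02]],
])

```text
t: 9.47
tool_pos: [0.4823, 0.0878, 0.0104]
tool_rot: [1.425, 1.054, -1.423]
contact_force: [-0.2, -0.2, -3.1]
opening: 0.0275
```

```bash
python3 -c "
from h import *
rel((.4825,.0875),.0085,-17)"
```

```text
tcp [482.3  87.8  10.4] yaw -17.0 shift mm [1.9 0.3 0.3] turn deg [ 0.04 -0.04 -0.04] shift after turn [1.9 0.3 0.3] open 0.0275 F [-0.2 -0.2 -3.1]
```

>>> arm_command([
  [[0.0015,0,0,0,0,0,0.02],[0.001,0,0,0,0,0,0.02],[0.0005,0,0,0,0,0,0.02],[0,0,0,0,0,0,0.02]],
])

```text
t: 9.8
tool_pos: [0.4828, 0.0878, 0.0076]
tool_rot: [1.425, 1.054, -1.422]
contact_force: [0.1, -0.4, -2.4]
opening: 0.0275
```

>>> arm_command([
  [[0.0008,0,0,0,0,0,0.02],[0.0005,0,0,0,0,0,0.02],[0,0,0,0,0,0,0.02]],
])

```text
t: 10.05
tool_pos: [0.4832, 0.0879, 0.0076]
tool_rot: [1.425, 1.054, -1.422]
contact_force: [0.3, 0.2, -2.3]
opening: 0.0273
```

>>> arm_command([
  [[0.0015,0,0,0,0,0,0.02],[0,0,0,0,0,0,0.02],[0,0,0,0,0,0,0.02]],
])

```text
t: 10.3
tool_pos: [0.4843, 0.0879, 0.008]
tool_rot: [1.426, 1.053, -1.421]
contact_force: [0.2, 0.4, -2.5]
opening: 0.0274
```

>>> arm_command([
  [[0.002,-0.0015,0,0,0,0,0.02],[0.002,0,0,0,0,0,0.02]],
])

```text
t: 10.47
tool_pos: [0.4844, 0.0881, 0.0073]
tool_rot: [1.425, 1.052, -1.421]
contact_force: [-14.5, 0.4, 24.9]
opening: 0.0271
```

Contact with the floor: +25 N at about the expected height. Release.

>>> arm_command([
  [[-0.0005,0,0,0,0,0,0.05],[0,0,0,0,0,0,0.05],[0,0,0,0,0,0,0.05],[0,0,0,0,0,0,0.05],[-0.01,0,0,0,0,0,0.05],[-0.02,0,0,0,0,0,0.05],[-0.03,0,0,0,0,0,0.05],[-0.03,0,0,0,0,0,0.05],[-0.03,0,0,0,0,0,0.05],[-0.03,0,0,0,0,0,0.05],[0,0,0,0,0,0,0.05],[0,0,0,0,0,0,0.05]],
])

```text
t: 11.47
tool_pos: [0.4825, 0.0882, 0.1666]
tool_rot: [1.425, 1.052, -1.421]
contact_force: [-0.5, -0.7, -1.6]
opening: 0.0495
```

```bash
python3 - <<'E'
from h import *
rel((.4935,-.2975),.15,-17)
im,T=snap("wrist","w4")
show(shape("wrist",T,"hex_die",.037),"die"); show(shape("wrist",T,"hex_rest",.006),"rest")
print([(np.round(w(T,d["at"]),4),round(d["conf"],2)) for d in mark_of("wrist","hex_die")[:1]])
E
```

```text
tcp [482.5  88.2 166.6] yaw -16.9 shift mm [ 16.8 122.8 365.8] turn deg [ 0.06 -0.02 -0.18] shift after turn [ 16.6 123.3 365.6] open 0.0495 F [-0.5 -0.7 -1.6]
die {'conf': 0.69, 'c': array([486.6,  90.6]), 's': array([38.6, 27.6]), 'a': 72.3}
rest None
[(array([0.4899, 0.0842, 0.001 ]), 0.86)]
```

View pics/w4.png

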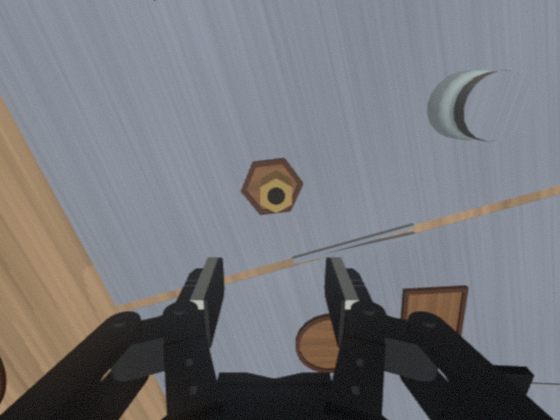

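```bash
python3 - <<'E'
from h import *
T=c2w("wrist")
print(ray("wrist",T,276.5,196,.037),ray("wrist",T,276.5,196,.040),ray("wrist",T,272.5,186.5,.006))
im=cv2.imread("pics/w4.png")[150:225,235:310]; cv2.imwrite("pics/w4c.png",cv2.resize(im,None,fx=7,fy=7,interpolation=2))
E
```

```text
[0.48442376 0.0871149  0.037     ] [0.48466971 0.0880043  0.04      ] [0.48095679 0.08826499 0.006     ]
```

View pics/w4c.png

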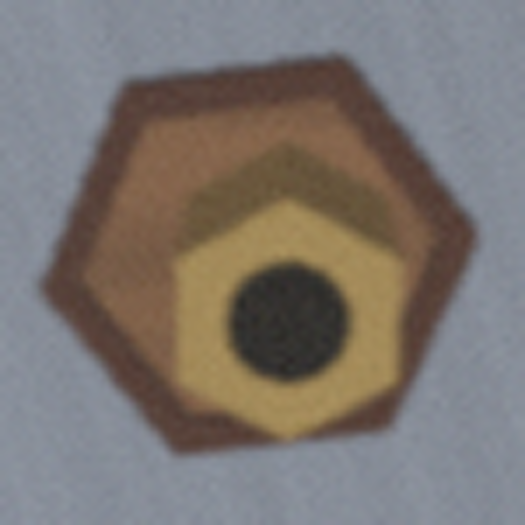

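The die sits inside the lip about 4 mm off centre (limit 11). Now back to the stack, jaws along the slab's short side (yaw ≈ -99°).

>>> arm_command([
  [[0,0.0108,0.032,0,0,0,0.085],[0,0.0108,0.032,0,0,0,0.085],[0,0.0108,0.032,0,0,0,0.085],[0,0.0108,0.032,0,0,0,0.085],[0,0.0108,0.032,0,0,0,0.085],[0,0.0108,0.032,0,0,0,0.085],[0,0.0108,0.032,0,0,0,0.085],[0,0.0108,0.032,0,0,0,0.085],[0,0.0108,0.032,0,0,0,0.085],[0,0.0108,0.032,0,0,0,0.085],[0,0.0108,0.032,0,0,0,0.085],[0,0,0,0,0,0,0.085]],
])

```text
t: 12.67
tool_pos: [0.482, -0.2934, 0.1383]
tool_rot: [1.408, 1.095, -1.443]
contact_force: [0.1, -1.1, 0.8]
opening: 0.0851
```

>>> arm_command([
  [[0,0,0,6.8,0,0,0.085],[0,0,0,6.8,0,0,0.085],[0,0,0,6.8,0,0,0.085],[0,0,0,6.8,0,0,0.085],[0,0,0,6.8,0,0,0.085],[0,0,0,6.8,0,0,0.085],[0,0,0,6.8,0,0,0.085],[0,0,0,6.8,0,0,0.085],[0,0,0,6.8,0,0,0.085],[0,0,0,6.8,0,0,0.085],[0,0,0,6.8,0,0,0.085],[0,0,0,6.8,0,0,0.085],[0,0,0,0,0,0,0.085],[0,0,0,0,0,0,0.085]],
])

```text
t: 13.83
tool_pos: [0.4684, -0.2798, 0.1097]
tool_rot: [-2.005, 0.177, 2.174]
contact_force: [-0.3, 0.1, -0.3]
opening: 0.0852
```

```bash
python3 - <<'E'
from h import *
rel((.4935,-.2975),.10,-99)
im,T=snap("wrist","w5")
for t,z in [("round_mould",.044),("square_mould",.044),("slab",.02)]:
    show(shape("wrist",T,t,z),t)
    print([(np.round(w(T,d["at"]),4),round(d["conf"],2)) for d in mark_of("wrist",t)[:1]])
E
```

```text
tcp [ 468.4 -279.8  109.7] yaw -102.2 shift mm [  6.8  12.3 -29. ] turn deg [-3.09  4.8   2.04] shift after turn [  9.7  13.5 -27.6] open 0.0852 F [-0.3  0.1 -0.3]
round_mould {'conf': 0.83, 'c': array([ 495.8, -299. ]), 's': array([54.1, 58.4]), 'a': 71.9}
[(array([ 0.4964, -0.2963,  0.0196]), 0.61)]
square_mould {'conf': 0.85, 'c': array([ 417.1, -286.3]), 's': array([43.4, 57.2]), 'a': 74.6}
[(array([ 0.4085, -0.2872,  0.0185]), 0.97)]
slab {'conf': 0.58, 'c': array([ 426.7, -287.1]), 's': array([ 60., 105.]), 'a': 80.8}
[(array([ 0.4529, -0.2941, -0.0035]), 0.88)]
```

View pics/w5.png

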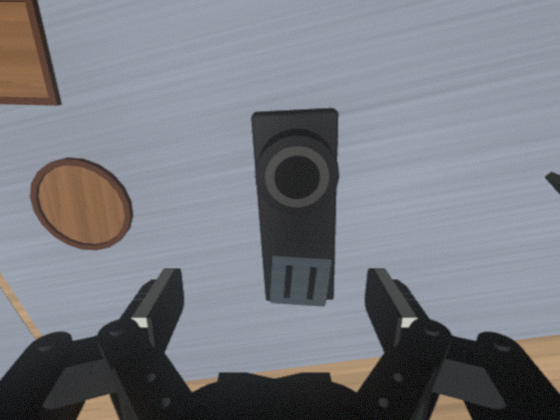

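The disc's ring is at (297,178), the square mould at (300,280) and the slab is upright in the image, so the jaws are nearly along its short side. The turn left a tilt of about 5°, which I'll correct first.

>>> arm_command([
  [[0,0,0,-1.5,2.4,1.0,0.085],[0,0,0,-1.5,2.4,1.0,0.085],[0,0.0135,-0.0276,0,0,0,0.085],[0,0,0,0,0,0,0.085],[0,0,0,0,0,0,0.085]],
])

```text
t: 14.6
tool_pos: [0.4906, -0.2958, 0.1063]
tool_rot: [-2.137, 0.165, 2.141]
contact_force: [-0.1, 0.5, -1.0]
opening: 0.0851
```

```bash
python3 - <<'E'
from h import *
T0=c2w("wrist")
im,T=snap("wrist","w6")
rel((.4935,-.2975),.07,-99)
# dark disc inside dimple: find via hough-like: mask of round mould top ring
show(shape("wrist",T,"round_mould",.044),"rm"); show(shape("wrist",T,"square_mould",.044),"sm")
g=cv2.GaussianBlur(cv2.cvtColor(im,cv2.COLOR_RGB2GRAY),(5,5),0)
c=cv2.HoughCircles(g,cv2.HOUGH_GRADIENT,1,30,param1=40,param2=18,minRadius=18,maxRadius=60)
print(None if c is None else [(q.round(0).tolist(),ray("wrist",T,q[0],q[1],.044).round(4).tolist()) for q in c[0][:4]])
cv2.imwrite("pics/w6b.png",np.clip(im[:,:,::-1].astype(float)*2,0,255))
E
```

```text
tcp [ 491.2 -296.3  106.9] yaw -99.0 shift mm [36.9  0.8 -2.5] turn deg [0.04 0.05 0.07] shift after turn [36.9  0.8 -2.5] open 0.0849 F [-0.3 -0.4 -0.7]
rm {'conf': 0.6, 'c': array([ 496.3, -297.9]), 's': array([58.8, 55.5]), 'a': 18.3}
sm {'conf': 0.82, 'c': array([ 418.4, -287. ]), 's': array([44. , 58.2]), 'a': 74.8}
[([62.0, 234.0, 45.0], [0.5067, -0.1487, 0.044]), ([276.0, 212.0, 37.0], [0.5003, -0.2993, 0.044]), ([64.0, 382.0, 52.0], [0.3783, -0.1011, 0.044]), ([484.0, 382.0, 50.0], [0.3259, -0.4464, 0.044])][ WARN:0@2.753] global loadsave.cpp:1063 imwrite_ Unsupported depth image for selected encoder is fallbacked to CV_8U.
```

View pics/w6b.png

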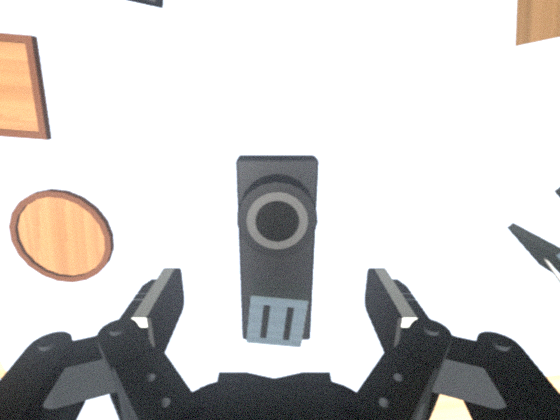

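Ring centre at (278,220) gives about (0.4945,-0.299) at z=0.044. Descend with the jaws at 72 mm.

>>> arm_command([
  [[0,0.002,-0.0037,0,0,0,0.072],[0.015,0,0,0,0,0,0.072],[0.02,0,0,0,0,0,0.072],[0.02,0,0,0,0,0,0.072],[0.01,0,0,0,0,0,0.072],[0,0,0,0,0,0,0.072],[0,0,0,0,0,0,0.072]],
])

```text
t: 15.33
tool_pos: [0.5, -0.3033, 0.048]
tool_rot: [-2.157, 0.176, 2.13]
contact_force: [0.3, 0.5, 0.3]
opening: 0.0722
```

```bash
python3 -c "
from h import *
rel((.4945,-.299),.0185,-99)"
```

```text
tcp [ 500.  -303.3   48. ] yaw -98.9 shift mm [29.4 -3.5  6.5] turn deg [ 0.06 -0.73 -0.37] shift after turn [29.5 -3.3  6.1] open 0.0722 F [0.3 0.5 0.3]
```

>>> arm_command([
  [[0,-0.0033,0.006,0,-0.7,-0.4,0.072],[0,0,0,0,0,0,0.072],[0.01,0,0,0,0,0,0.072],[0.008,0,0,0,0,0,0.072],[0.003,0,0,0,0,0,0.072],[0,0,0,0,0,0,0.072],[0,0,0,0,0,0,0.072]],
])

```text
t: 15.92
tool_pos: [0.4965, -0.3005, 0.0296]
tool_rot: [-2.147, 0.17, 2.136]
contact_force: [-0.6, 0.9, 1.2]
opening: 0.0719
```

```bash
python3 -c "
from h import *
rel((.4945,-.299),.0185,-99)"
```

```text
tcp [ 496.5 -300.5   29.6] yaw -98.9 shift mm [11.1 -1.2  2.3] turn deg [ 0.06 -0.32 -0.14] shift after turn [11.1 -1.2  2.2] open 0.0719 F [-0.6  0.9  1.2]
```

>>> arm_command([
  [[0.003,-0.001,0.002,0,-0.3,-0.1,0.066],[0.004,0,0,0,0,0,0.066],[0.002,0,0,0,0,0,0.066],[0,0,0,0,0,0,0.066]],
])

```text
t: 16.25
tool_pos: [0.4946, -0.2992, 0.0198]
tool_rot: [-2.141, 0.168, 2.14]
contact_force: [-0.8, 0.1, 0.1]
opening: 0.066
```

```bash
python3 -c "
from h import *
rel((.4945,-.299),.0185,-99)
snap('wrist','w7')"
```

```text
tcp [ 494.6 -299.2   19.8] yaw -98.9 shift mm [ 1.3 -0.1  0.2] turn deg [ 0.07 -0.   -0.03] shift after turn [ 1.3 -0.1  0.2] open 0.066 F [-0.8  0.1  0.1]
```

View pics/w7.png

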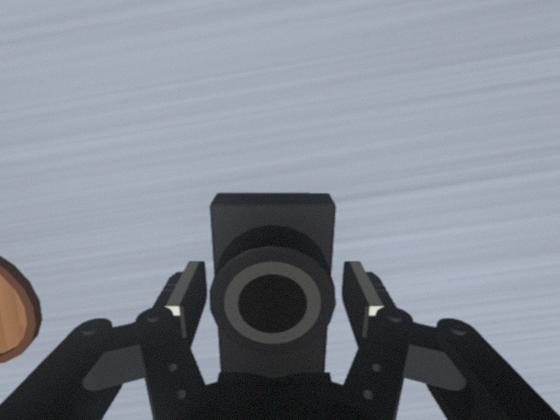

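The disc is centred between the pads (273,303). Close and lift.

```bash
python3 -c "
from h import *
print(ray('wrist',c2w('wrist'),273,303,.044))"
```

```text
[ 0.49364457 -0.29890035  0.044     ]
```

>>> arm_command([
  [[0,0,0,0,0,0,0.045],[0,0,0,0,0,0,0.045],[0,0,0,0,0,0,0.045],[0,0,0,0,0,0,0.045],[0,0,0,0,0,0,0.045]],
], squeeze=50)

```text
t: 16.72
tool_pos: [0.4951, -0.2994, 0.0204]
tool_rot: [-2.142, 0.168, 2.14]
contact_force: [-0.3, -0.1, 0.2]
opening: 0.0544
```

>>> arm_command([
  [[-0.008,0,0,0,0,0,0.045],[-0.02,0,0,0,0,0,0.045],[-0.03,0,0,0,0,0,0.045],[-0.03,0,0,0,0,0,0.045],[0,0,0,0,0,0,0.045],[0,-0.025,0.0045,0,0,0,0.045],[0,-0.025,0.0045,0,0,0,0.045],[0,-0.025,0.0045,0,0,0,0.045],[0,-0.025,0.0045,0,0,0,0.045],[0,-0.025,0.0045,0,0,0,0.045],[0,-0.025,0.0045,0,0,0,0.045],[0,-0.02,0.0045,0,0,0,0.045],[0,0,0,0,0,0,0.045],[0,0,0,0,0,0,0.045]],
])

```text
t: 17.88
tool_pos: [0.4867, -0.1186, 0.1115]
tool_rot: [-2.135, 0.169, 2.141]
contact_force: [-0.8, -0.4, -1.3]
opening: 0.0547
```

```bash
python3 - <<'E'
from h import *
rel((.490,-.117),.0045,-99)
im,T=snap("wrist","w8")
for t in ["round_rest","square_rest"]:
    show(shape("wrist",T,t,.006),t)
    print([(np.round(w(T,d["at"]),4),round(d["conf"],2)) for d in mark_of("wrist",t)[:1]])
im,T=snap("scene","s8")
for t in ["round_rest","square_rest","long_rest"]:
    show(shape("scene",T,t,.005),t)
im,T=snap("side","d8")
for t in ["round_rest","square_rest","long_rest"]:
    show(shape("side",T,t,.005),t)
E
```

```text
tcp [ 486.7 -118.6  111.5] yaw -99.1 shift mm [107.   -2.   -3.3] turn deg [-0.11  0.18  0.05] shift after turn [107.   -2.1  -3. ] open 0.0547 F [-0.8 -0.4 -1.3]
round_rest {'conf': 0.96, 'c': array([ 497.8, -116.5]), 's': array([80.7, 70.2]), 'a': 83.7}
[(array([ 0.491 , -0.1187, -0.    ]), 0.71)]
square_rest {'conf': 0.79, 'c': array([ 607.3, -109. ]), 's': array([70.7, 60. ]), 'a': 77.0}
[(array([ 0.6114, -0.1124,  0.0012]), 0.65)]
round_rest {'conf': 0.92, 'c': array([ 495.4, -118.2]), 's': array([81.6, 77.4]), 'a': 57.3}
square_rest {'conf': 0.74, 'c': array([ 613.9, -110.2]), 's': array([70.4, 70.5]), 'a': 74.8}
long_rest {'conf': 0.57, 'c': array([528.5, 308.8]), 's': array([184.1,  91.7]), 'a': 0.1}
round_rest {'conf': 0.94, 'c': array([ 488.1, -116.8]), 's': array([86., 81.]), 'a': 68.2}
square_rest {'conf': 0.67, 'c': array([ 609.9, -109.4]), 's': array([76.7, 73. ]), 'a': 76.8}
long_rest {'conf': 0.58, 'c': array([510.7, 312.4]), 's': array([158.8,  94.9]), 'a': 0.2}
```

Round rest ≈ (0.492,-0.117), square rest ≈ (0.612,-0.1095) with yaw ≈ -14.5°.

>>> arm_command([
  [[0,-0.0025,-0.0055,0,0,0,0.045],[0,0,0,0,0,0,0.045],[0.02,0,0,0,0,0,0.045],[0.025,0,0,0,0,0,0.045],[0.025,0,0,0,0,0,0.045],[0.01,0,0,0,0,0,0.045],[0,0,0,0,0,0,0.045],[0,0,0,0,0,0,0.045]],
])

```text
t: 19.2
tool_pos: [0.4971, -0.1184, 0.0322]
tool_rot: [-2.142, 0.172, 2.134]
contact_force: [0.4, -0.8, -1.4]
opening: 0.0543
```

```bash
python3 -c "
from h import *
rel((.4925,-.117),.0045,-99)"
```

```text
tcp [ 497.1 -118.4   32.2] yaw -99.2 shift mm [27.7 -0.7  4.9] turn deg [-0.18 -0.2  -0.01] shift after turn [27.7 -0.7  4.8] open 0.0543 F [ 0.4 -0.8 -1.4]
```

>>> arm_command([
  [[0.003,0,0.0048,0,-0.2,0,0.045],[0.007,0,0,0,0,0,0.045],[0.007,0,0,0,0,0,0.045],[0.005,0,0,0,0,0,0.045],[0,0,0,0,0,0,0.045],[0,0,0,0,0,0,0.045]],
])

```text
t: 19.7
tool_pos: [0.4955, -0.1189, 0.0131]
tool_rot: [-2.147, 0.174, 2.131]
contact_force: [-0.7, -0.7, -1.5]
opening: 0.0545
```

```bash
python3 -c "
from h import *
rel((.4925,-.117),.0045,-99)"
```

```text
tcp [ 495.5 -118.9   13.1] yaw -99.2 shift mm [ 8.6 -1.5  3.3] turn deg [-0.16 -0.44 -0.12] shift after turn [ 8.6 -1.5  3.2] open 0.0545 F [-0.7 -0.7 -1.5]
```

>>> arm_command([
  [[0.002,-0.0015,0.003,0,-0.4,-0.1,0.045],[0.003,0,0,0,0,0,0.045],[0.003,0,0,0,0,0,0.045],[0,0,0,0,0,0,0.045]],
])

```text
t: 20.03
tool_pos: [0.4931, -0.117, 0.0051]
tool_rot: [-2.14, 0.172, 2.137]
contact_force: [-0.0, -0.0, -1.3]
opening: 0.0548
```

>>> arm_command([
  [[0.002,0,0,0,0,0,0.045],[0.001,0,0,0,0,0,0.045]],
])

```text
t: 20.2
tool_pos: [0.4936, -0.1172, 0.0034]
tool_rot: [-2.139, 0.172, 2.137]
contact_force: [-8.9, 2.8, 13.1]
opening: 0.0546
```

Contact at the expected height. Release and rise.

>>> arm_command([
  [[-0.0005,0,0,0,0,0,0.068],[0,0,0,0,0,0,0.068],[0,0,0,0,0,0,0.068],[0,0,0,0,0,0,0.068],[-0.01,0,0,0,0,0,0.068],[-0.02,0,0,0,0,0,0.068],[-0.03,0,0,0,0,0,0.068],[-0.03,0,0,0,0,0,0.068],[-0.03,0,0,0,0,0,0.068],[0,0,0,0,0,0,0.068],[0,0,0,0,0,0,0.068]],
])

```text
t: 21.12
tool_pos: [0.493, -0.117, 0.1321]
tool_rot: [-2.139, 0.172, 2.138]
contact_force: [-0.2, -0.3, -0.9]
opening: 0.0682
```

```bash
python3 - <<'E'
from h import *
rel((.4105,-.2860),.10,-99)
im,T=snap("wrist","w9")
show(shape("wrist",T,"round_rest",.006),"rest"); show(shape("wrist",T,"round_mould",.027),"mould")
print([(np.round(w(T,d["at"]),4),round(d["conf"],2)) for t in ("round_mould","round_rest") for d in mark_of("wrist",t)[:1]])
E
```

```text
tcp [ 493.  -117.   132.1] yaw -99.2 shift mm [ 32.1 180.   54.5] turn deg [-0.16 -0.04 -0.02] shift after turn [ 32.1 179.9  55. ] open 0.0682 F [-0.2 -0.3 -0.9]
rest {'conf': 0.64, 'c': array([ 491.6, -116.2]), 's': array([81.2, 82.4]), 'a': 57.7}
mould {'conf': 0.82, 'c': array([ 494.4, -117.3]), 's': array([56. , 56.8]), 'a': 35.8}
[(array([ 0.4915, -0.1187,  0.0037]), 0.64)]
```

View pics/w9.png

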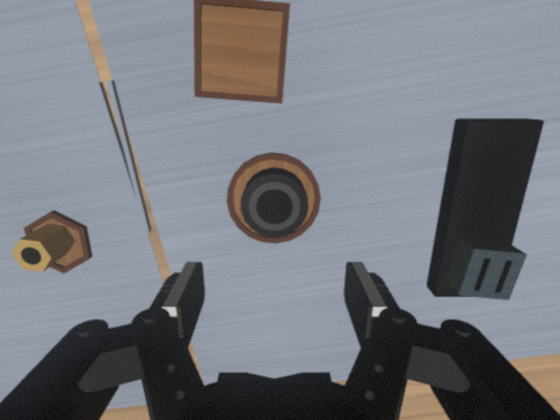

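The mould sits in the round rest about 3 mm off centre (limit 11), and the die and slab are undisturbed. Next, the square mould at (490,272).

>>> arm_command([
  [[0,0.0245,0.0075,0,0,0,0.066],[0,0.0245,0.0075,0,0,0,0.066],[0,0.0245,0.0075,0,0,0,0.066],[0,0.0245,0.0075,0,0,0,0.066],[0,0.0245,0.0075,0,0,0,0.066],[0,0.0245,0.0075,0,0,0,0.066],[0,0.0245,0.0075,0,0,0,0.066],[0,0,0,0,0,0,0.066],[0,0,0,3.8,0,0,0.066],[0,0,0,0,0,0,0.066],[0,0,0,0,0,0,0.066]],
])

```text
t: 22.28
tool_pos: [0.4012, -0.2777, 0.112]
tool_rot: [-2.063, 0.219, 2.126]
contact_force: [0.2, -0.3, 0.8]
opening: 0.0656
```

```bash
python3 - <<'E'
from h import *
rel((.4105,-.2860),.07,-103)
im,T=snap("wrist","w10")
for z in (.044,): d=shape("wrist",T,"square_mould",z); show(d,"sq")
print([(np.round(w(T,d["at"]),4),round(d["conf"],2)) for t in ("square_mould","slab") for d in mark_of("wrist",t)[:1]])
# top face: bluish-grey segmentation inside mask
m=cut_out("wrist","square_mould")[0]["mask"]; g=cv2.GaussianBlur(cv2.cvtColor(im,cv2.COLOR_RGB2GRAY),(3,3),0)
v=g[m]; t,_=cv2.threshold(v,0,255,cv2.THRESH_OTSU); print("otsu",t,np.percentile(v,[10,50,90]))
k=cv2.morphologyEx(((g>t)&m).astype(np.uint8),cv2.MORPH_CLOSE,np.ones((9,9)))
c=max(cv2.findContours(k,0,1)[0],key=cv2.contourArea)
W=np.array([ray("wrist",T,u,v,.044)[:2]*1000 for u,v in c[:,0]],np.float32); print(cv2.minAreaRect(W))
cv2.imwrite("pics/w10c.png",cv2.resize(im[150:350,200:400,::-1],None,fx=3,fy=3))
E
```

```text
tcp [ 401.2 -277.7  112. ] yaw -102.9 shift mm [ 41.6   6.6 -12.3] turn deg [0.09 1.82 0.79] shift after turn [ 42.    6.  -10.9] open 0.0656 F [ 0.2 -0.3  0.8]
sq {'conf': 0.73, 'c': array([ 413.5, -285.6]), 's': array([43.4, 49.2]), 'a': 74.9}
[(array([ 0.4102, -0.288 ,  0.0208]), 0.83), (array([ 0.4571, -0.2974, -0.0033]), 0.96)]
otsu 64.0 [45. 80. 83.]
((410.89495849609375, -284.90533447265625), (43.46356201171875, 43.58898162841797), 74.66728973388672)
```

Top face: (0.4109,-0.2849), 43.5×43.5 mm, angle 74.7° → jaw yaw -105.3°.

>>> arm_command([
  [[0,0,0,2.4,1.8,0.8,0.062],[0,0,0,0,0,0,0.062],[0,0.005,-0.0115,0,0,0,0.062],[0.02,0,0,0,0,0,0.062],[0.015,0,0,0,0,0,0.062],[0.01,0,0,0,0,0,0.062],[0,0,0,0,0,0,0.062],[0,0,0,0,0,0,0.062]],
])

```text
t: 23.2
tool_pos: [0.4151, -0.286, 0.0694]
tool_rot: [-2.091, 0.275, 2.081]
contact_force: [0.5, -0.6, 0.7]
opening: 0.0621
```

```bash
python3 -c "
from h import *
rel((.411,-.285),.0205,-105.3)"
```

```text
tcp [ 415.1 -286.    69.4] yaw -104.7 shift mm [48.9 -0.1  4.5] turn deg [ 0.56 -0.29 -0.23] shift after turn [48.9  0.2  4.2] open 0.0621 F [ 0.5 -0.6  0.7]
```

>>> arm_command([
  [[0,0,0.0042,0.5,-0.3,-0.2,0.062],[0.012,0,0,0,0,0,0.062],[0.012,0,0,0,0,0,0.062],[0.008,0,0,0,0,0,0.062],[0,0,0,0,0,0,0.062],[0,0,0,0,0,0,0.062]],
])

```text
t: 23.7
tool_pos: [0.4114, -0.2855, 0.0363]
tool_rot: [-2.082, 0.28, 2.079]
contact_force: [0.1, -0.2, -0.6]
opening: 0.062
```

```bash
python3 -c "
from h import *
rel((.411,-.285),.0205,-105.3)"
```

```text
tcp [ 411.4 -285.5   36.3] yaw -105.2 shift mm [15.8 -0.4  0.6] turn deg [ 0.07 -0.1  -0.08] shift after turn [15.8 -0.4  0.6] open 0.062 F [ 0.1 -0.2 -0.6]
```

>>> arm_command([
  [[0.008,0,0,0,0,0,0.06],[0.005,0,0,0,0,0,0.06],[0.002,0,0,0,0,0,0.06],[0,0,0,0,0,0,0.06]],
])

```text
t: 24.03
tool_pos: [0.4115, -0.2856, 0.0197]
tool_rot: [-2.082, 0.28, 2.079]
contact_force: [-0.3, 0.8, 0.1]
opening: 0.0598
```

```bash
python3 -c "
from h import *
rel((.411,-.285),.0205,-105.3)"
```

```text
tcp [ 411.5 -285.6   19.7] yaw -105.2 shift mm [-0.8 -0.4  0.6] turn deg [ 0.07 -0.1  -0.08] shift after turn [-0.8 -0.4  0.6] open 0.0598 F [-0.3  0.8  0.1]
```

>>> arm_command([
  [[-0.001,0,0,0,0,0,0.03],[0,0,0,0,0,0,0.03],[0,0,0,0,0,0,0.03],[0,0,0,0,0,0,0.03],[0,0,0,0,0,0,0.03],[0,0,0,0,0,0,0.03]],
], squeeze=65)

```text
t: 24.53
tool_pos: [0.4117, -0.2855, 0.0209]
tool_rot: [-2.082, 0.28, 2.078]
contact_force: [1.2, -0.1, -1.8]
opening: 0.043
```

```bash
python3 -c "
from h import *
rel((.612,-.1095),.1,-104.5)"
```

```text
tcp [ 411.7 -285.5   20.9] yaw -105.2 shift mm [ -79.  -222.3 -147.2] turn deg [-0.74 -0.11 -0.06] shift after turn [ -79.1 -220.5 -149.9] open 0.043 F [ 1.2 -0.1 -1.8]
```

>>> arm_command([
  [[-0.008,0,0,0,0,0,0.03],[-0.02,0,0,0,0,0,0.03],[-0.03,0,0,0,0,0,0.03],[-0.03,0,0,0,0,0,0.03],[0,0,0,0,0,0,0.03],[0,-0.0265,-0.0178,0,0,0,0.03],[0,-0.0265,-0.0178,0,0,0,0.03],[0,-0.0265,-0.0178,0,0,0,0.03],[0,-0.0265,-0.0178,0,0,0,0.03],[0,-0.0265,-0.0178,0,0,0,0.03],[0,-0.0265,-0.0178,0,0,0,0.03],[0,-0.0265,-0.0178,0,0,0,0.03],[0,-0.0265,-0.0178,0,0,0,0.03],[0,0,0,0,0,0,0.03],[0,0,0,0,0,0,0.03]],
])

```text
t: 25.78
tool_pos: [0.603, -0.106, 0.0957]
tool_rot: [-2.052, 0.276, 2.096]
contact_force: [-0.9, 0.3, -4.6]
opening: 0.0431
```

```bash
python3 - <<'E'
from h import *
rel((.612,-.1095),.0039,-104.5)
im,T=snap("wrist","w11")
show(shape("wrist",T,"square_rest",.006),"rest")
print([(np.round(w(T,d["at"]),4),round(d["conf"],2)) for t in ("square_rest","square_mould") for d in mark_of("wrist",t)[:1]])
E
```

```text
tcp [ 603.  -106.    95.7] yaw -105.5 shift mm [ 91.6   1.3 -11.6] turn deg [-1.01  1.22  0.2 ] shift after turn [91.8  1.1 -9.6] open 0.0431 F [-0.9  0.3 -4.6]
rest {'conf': 0.7, 'c': array([ 613.5, -110.4]), 's': array([70.7, 71. ]), 'a': 76.3}
[(array([ 6.103e-01, -1.094e-01,  6.000e-04]), 0.71), (array([ 0.6006, -0.1064,  0.0942]), 0.84)]
```

>>> arm_command([
  [[0,0,0,-1.0,1.2,0.2,0.03],[0,0.0015,-0.01,0,0,0,0.03],[0.02,0,0,0,0,0,0.03],[0.025,0,0,0,0,0,0.03],[0.015,0,0,0,0,0,0.03],[0,0,0,0,0,0,0.03],[0,0,0,0,0,0,0.03]],
])

```text
t: 26.57
tool_pos: [0.6135, -0.1192, 0.039]
tool_rot: [-2.097, 0.278, 2.07]
contact_force: [1.4, 0.5, -4.2]
opening: 0.0424
```

```bash
python3 -c "
from h import *
rel((.6125,-.110),.0039,-104.3)"
```

```text
tcp [ 613.5 -119.2   39. ] yaw -105.0 shift mm [35.  -8.7  3.9] turn deg [-0.7  -0.75 -0.12] shift after turn [35.1 -8.7  3.3] open 0.0424 F [ 1.4  0.5 -4.2]
```

>>> arm_command([
  [[0,-0.0087,0.0033,-0.7,-0.7,-0.1,0.03],[0.008,0,0,0,0,0,0.03],[0.008,0,0,0,0,0,0.03],[0.006,0,0,0,0,0,0.03],[0,0,0,0,0,0,0.03],[0,0,0,0,0,0,0.03]],
])

```text
t: 27.07
tool_pos: [0.6157, -0.1106, 0.0198]
tool_rot: [-2.098, 0.263, 2.082]
contact_force: [0.6, 0.1, -5.0]
opening: 0.0425
```

```bash
python3 -c "
from h import *
rel((.6125,-.110),.0039,-104.3)"
```

```text
tcp [ 615.7 -110.6   19.8] yaw -104.3 shift mm [15.8  0.2  3.4] turn deg [ 0.05 -0.44 -0.03] shift after turn [15.9  0.2  3.3] open 0.0425 F [ 0.6  0.1 -5. ]
```

>>> arm_command([
  [[0.005,0,0.0033,0,-0.4,0,0.03],[0.005,0,0,0,0,0,0.03],[0.003,0,0,0,0,0,0.03],[0,0,0,0,0,0,0.03]],
])

```text
t: 27.4
tool_pos: [0.6126, -0.1098, 0.006]
tool_rot: [-2.09, 0.262, 2.089]
contact_force: [-0.1, 0.1, -3.7]
opening: 0.043
```

```bash
python3 -c "
from h import *
rel((.6125,-.110),.0039,-104.3)"
```

```text
tcp [ 612.6 -109.8    6. ] yaw -104.2 shift mm [2.1 0.2 0.1] turn deg [ 0.05 -0.05 -0.04] shift after turn [2.1 0.2 0.1] open 0.043 F [-0.1  0.1 -3.7]
```

>>> arm_command([
  [[0.002,0,0,0,0,0,0.03],[0.0015,0,0,0,0,0,0.03]],
])

```text
t: 27.57
tool_pos: [0.6131, -0.11, 0.004]
tool_rot: [-2.09, 0.262, 2.089]
contact_force: [-8.0, 2.2, 12.2]
opening: 0.043
```

>>> arm_command([
  [[-0.0005,0,0,0,0,0,0.058],[0,0,0,0,0,0,0.058],[0,0,0,0,0,0,0.058],[0,0,0,0,0,0,0.058],[-0.01,0,0,0,0,0,0.058],[-0.02,0,0,0,0,0,0.058],[-0.03,0,0,0,0,0,0.058],[-0.03,0,0,0,0,0,0.058],[-0.03,0,0,0,0,0,0.058],[0,0,0,0,0,0,0.08],[0,0,0,0,0,0,0.08]],
])

```text
t: 28.48
tool_pos: [0.6158, -0.1109, 0.1374]
tool_rot: [-2.1, 0.264, 2.08]
contact_force: [-0.3, -0.1, -1.0]
opening: 0.0794
```

```bash
python3 - <<'E'
from h import *
rel((.452,-.2915),.13,-99)
im,T=snap("wrist","w12")
show(shape("wrist",T,"square_rest",.006),"rest"); show(shape("wrist",T,"square_mould",.027),"mould")
print([(np.round(w(T,d["at"]),4),round(d["conf"],2)) for t in ("square_rest","square_mould","slab") for d in mark_of("wrist",t)[:1]])
im,T=snap("scene","s12")
show(shape("scene",T,"slab",.02),"slab scene"); show(shape("scene",T,"long_rest",.006),"long")
im,T=snap("side","d12")
show(shape("side",T,"slab",.02),"slab side"); show(shape("side",T,"long_rest",.006),"long")
E
```

```text
tcp [ 615.8 -110.9  137.4] yaw -104.3 shift mm [  6.6 215.4 114.3] turn deg [-5.26 -0.57 -0.09] shift after turn [  7.4 204.  133.5] open 0.0794 F [-0.3 -0.1 -1. ]
rest {'conf': 0.62, 'c': array([ 612.9, -110.5]), 's': array([70.7, 70.8]), 'a': 76.5}
mould {'conf': 0.65, 'c': array([ 615.5, -110.5]), 's': array([43.7, 48.1]), 'a': 75.7}
[(array([ 0.6106, -0.1128,  0.0022]), 0.77), (array([ 0.4549, -0.2928, -0.0029]), 0.96)]
slab scene {'conf': 0.82, 'c': array([ 456.8, -291.6]), 's': array([ 61.1, 165.6]), 'a': 80.6}
long {'conf': 0.86, 'c': array([530.7, 310.5]), 's': array([186.1,  93. ]), 'a': 0.1}
slab side {'conf': 0.56, 'c': array([ 448.2, -296.5]), 's': array([ 75.2, 161.3]), 'a': 81.2}
long {'conf': 0.62, 'c': array([525.7, 310.5]), 's': array([188.2,  98.9]), 'a': 1.6}
```

View pics/w12.png

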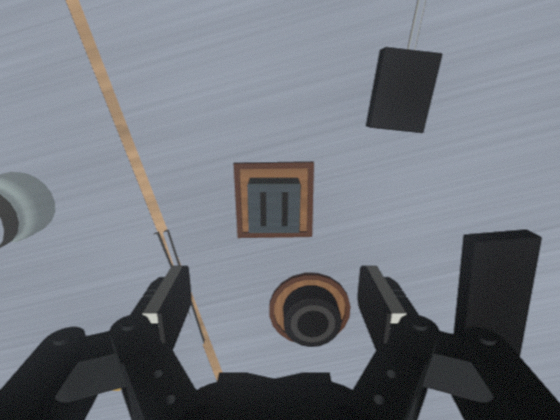

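The square mould lies aligned inside its lip (about 2 mm off). Now to the slab, centre ≈ (0.4525,-0.292), long axis -9.2°.

>>> arm_command([
  [[0,0,0,-5.1,-0.6,0,0.08],[0,0,0,0,0,0,0.08],[0,0.0245,0.016,0,0,0,0.08],[0,0.0245,0.016,0,0,0,0.08],[0,0.0245,0.016,0,0,0,0.08],[0,0.0245,0.016,0,0,0,0.08],[0,0.0245,0.016,0,0,0,0.08],[0,0.0245,0.016,0,0,0,0.08],[0,0.0245,0.016,0,0,0,0.08],[0,0.0245,0.016,0,0,0,0.08],[0,0,0,0,0,0,0.08],[0,0,0,0,0,0,0.08]],
])

```text
t: 30.08
tool_pos: [0.451, -0.2894, 0.135]
tool_rot: [-2.129, 0.188, 2.133]
contact_force: [-0.3, 0.1, 0.1]
opening: 0.0797
```

```bash
python3 - <<'E'
from h import *
rel((.4525,-.2925),.07,-99.2)
im,T=snap("wrist","w13")
d=shape("wrist",T,"slab",.02); show(d,"slab"); P=d["P"]; a=np.radians(-9.2); u=np.array([np.cos(a),np.sin(a)]); v=np.array([-u[1],u[0]]); 
for e in(u,v): print(np.percentile(P@e,[0,2,98,100]).round(1), "nominal centre",round(float(np.array([452.5,-292.5])@e),1))
print([(np.round(w(T,d["at"]),4),round(d["conf"],2)) for d in mark_of("wrist","slab")[:1]])
E
```

```text
tcp [ 451.  -289.4  135. ] yaw -100.0 shift mm [65.   2.6 -2.1] turn deg [-0.79  0.08 -0.13] shift after turn [65.   2.8 -2. ] open 0.0797 F [-0.3  0.1  0.1]
slab {'conf': 0.64, 'c': array([ 452.9, -291.7]), 's': array([ 61. , 160.3]), 'a': 81.0}
[413.6 414.2 573.7 573.8] nominal centre 493.4
[-245.9 -245.7 -185.1 -184.8] nominal centre -216.4
[(array([ 0.4579, -0.2955, -0.0038]), 0.78)]
```

>>> arm_command([
  [[0,0.002,-0.002,-1.0,0,0,0.08],[0.02,0,0,0,0,0,0.08],[0.025,0,0,0,0,0,0.08],[0.025,0,0,0,0,0,0.08],[0.015,0,0,0,0,0,0.08],[0,0,0,0,0,0,0.08],[0,0,0,0,0,0,0.08]],
])

```text
t: 30.82
tool_pos: [0.4615, -0.2876, 0.0495]
tool_rot: [-2.157, 0.154, 2.147]
contact_force: [0.3, -0.9, 0.9]
opening: 0.08
```

```bash
python3 -c "
from h import *
rel((.4529,-.2917),.0035,-99)"
```

```text
tcp [ 461.5 -287.6   49.5] yaw -97.9 shift mm [46.   5.1  8.2] turn deg [ 1.08 -0.27 -0.26] shift after turn [46.   5.4  7.9] open 0.08 F [ 0.3 -0.9  0.9]
```

>>> arm_command([
  [[0,0.0052,0.008,1.0,-0.3,-0.3,0.08],[0,0,0,0,0,0,0.08],[0.01,0,0,0,0,0,0.08],[0.01,0,0,0,0,0,0.08],[0.005,0,0,0,0,0,0.08],[0,0,0,0,0,0,0.08],[0,0,0,0,0,0,0.08]],
])

```text
t: 31.4
tool_pos: [0.4555, -0.2936, 0.0271]
tool_rot: [-2.148, 0.17, 2.136]
contact_force: [0.3, -0.9, -0.1]
opening: 0.08
```

```bash
python3 -c "
from h import *
rel((.4529,-.2917),.0035,-99)"
```

```text
tcp [ 455.5 -293.6   27.1] yaw -98.9 shift mm [23.6 -1.5  3. ] turn deg [ 0.1  -0.34 -0.17] shift after turn [23.6 -1.4  2.9] open 0.08 F [ 0.3 -0.9 -0.1]
```

>>> arm_command([
  [[0.005,-0.0015,0.003,0.1,-0.3,-0.2,0.08],[0.006,0,0,0,0,0,0.08],[0.006,0,0,0,0,0,0.08],[0.002,0,0,0,0,0,0.08],[0,0,0,0,0,0,0.08],[0,0,0,0,0,0,0.08]],
])

```text
t: 31.9
tool_pos: [0.4524, -0.2913, 0.0058]
tool_rot: [-2.139, 0.167, 2.139]
contact_force: [-0.3, 0.1, 0.6]
opening: 0.0802
```

```bash
python3 -c "
from h import *
rel((.4529,-.2917),.0035,-99)"
```

```text
tcp [ 452.4 -291.3    5.8] yaw -99.0 shift mm [ 2.3  0.3 -0.6] turn deg [-0.01  0.01  0.07] shift after turn [ 2.3  0.3 -0.6] open 0.0802 F [-0.3  0.1  0.6]
```

>>> arm_command([
  [[0.002,0,0,0,0,0,0.08],[0,0,0,0,0,0,0.04],[0,0,0,0,0,0,0.04],[0,0,0,0,0,0,0.04],[0,0,0,0,0,0,0.04],[0,0,0,0,0,0,0.04],[0,0,0,0,0,0,0.04]],
], squeeze=90)

```text
t: 32.48
tool_pos: [0.4529, -0.2918, 0.0047]
tool_rot: [-2.14, 0.168, 2.139]
contact_force: [0.7, -0.8, -0.4]
opening: 0.0573
```

```bash
python3 -c "
from h import *
rel((.528,.312),.1,-90)
print(ctrl.get_obs()['q'])"
```

```text
tcp [ 452.9 -291.8    4.7] yaw -99.0 shift mm [ -95.1 -608.2   20.2] turn deg [-9.   -0.04  0.02] shift after turn [ -95.3 -603.8  -75.1] open 0.0573 F [ 0.7 -0.8 -0.4]
[-7.10904075e-01  1.06356608e-01  1.96739529e+00  8.21132930e-04
  1.06759261e+00  1.01661618e+00]
```

>>> arm_command([
  [[-0.005,0,0,0,0,0,0.04],[-0.015,0,0,0,0,0,0.04],[-0.025,0,0,0,0,0,0.04],[-0.03,0,0,0,0,0,0.04],[-0.03,0,0,0,0,0,0.04],[-0.02,0,0,0,0,0,0.04],[0,0,0,-4.5,0,0,0.04],[0,0,0,-4.5,0,0,0.04],[0,0,0,0,0,0,0.04],[0,0,0,0,0,0,0.04]],
])

```text
t: 33.32
tool_pos: [0.4466, -0.2863, 0.1281]
tool_rot: [-2.202, -0.02, 2.232]
contact_force: [-0.3, 0.4, -4.0]
opening: 0.0576
```

```bash
python3 -c "
from h import *
rel((.528,.312),.14,-90)"
```

```text
tcp [ 446.6 -286.3  128.1] yaw -89.7 shift mm [  -5.4 -598.   -84.1] turn deg [0.27 0.77 0.73] shift after turn [ -11.9 -598.3  -81.4] open 0.0576 F [-0.3  0.4 -4. ]
```

>>> arm_command([
  [[-0.01,0,0,0.3,0.8,0.7,0.04],[-0.002,-0.03,-0.004,0,0,0,0.04],[-0.002,-0.03,-0.004,0,0,0,0.04],[-0.002,-0.03,-0.004,0,0,0,0.04],[-0.002,-0.03,-0.004,0,0,0,0.04],[-0.002,-0.03,-0.004,0,0,0,0.04],[-0.002,-0.03,-0.004,0,0,0,0.04],[-0.002,-0.03,-0.004,0,0,0,0.04],[-0.002,-0.03,-0.004,0,0,0,0.04],[0,0,0,0,0,0,0.04]],
])

```text
t: 34.15
tool_pos: [0.4778, -0.0363, 0.1535]
tool_rot: [-2.206, 0.024, 2.209]
contact_force: [-0.3, -1.3, -4.2]
opening: 0.0573
```

```bash
python3 -c "
from h import *
rel((.528,.312),.14,-90)"
```

```text
tcp [477.8 -36.3 153.5] yaw -91.4 shift mm [  14.5 -349.4  -41.4] turn deg [-1.44  0.08  0.17] shift after turn [  13.5 -348.3  -50.2] open 0.0573 F [-0.3 -1.3 -4.2]
```

>>> arm_command([
  [[0,-0.028,-0.004,-1.4,0,0,0.04],[0,-0.03,-0.004,0,0,0,0.04],[0,-0.03,-0.004,0,0,0,0.04],[0,-0.03,-0.004,0,0,0,0.04],[0,-0.03,-0.004,0,0,0,0.04],[0,-0.03,-0.004,0,0,0,0.04],[0,-0.03,-0.004,0,0,0,0.04],[0,-0.03,-0.004,0,0,0,0.04],[0,-0.03,-0.004,0,0,0,0.04],[0,-0.03,-0.004,0,0,0,0.04],[0,-0.02,-0.004,0,0,0,0.04],[0,0,0,0,0,0,0.04],[0,0,0,0,0,0,0.04]],
])

```text
t: 35.23
tool_pos: [0.5214, 0.2947, 0.1517]
tool_rot: [-2.21, 0.021, 2.217]
contact_force: [-0.1, -0.4, -4.6]
opening: 0.0573
```

```bash
python3 - <<'E'
from h import *
rel((.528,.312),.1,-90)
im,T=snap("wrist","w14")
d=shape("wrist",T,"long_rest",.006); show(d,"long")
if d: print(d["P"].min(0),d["P"].max(0))
print([(np.round(w(T,d["at"]),4),round(d["conf"],2)) for t in ("long_rest","slab") for d in mark_of("wrist",t)[:1]])
for cam in("scene","side"):
    im,T=snap(cam,cam+"14"); show(shape(cam,T,"long_rest",.006),cam)
    print([(np.round(w(T,d["at"]),4),round(d["conf"],2)) for t in ("long_rest",) for d in mark_of(cam,t)[:1]])
E
```

```text
tcp [521.4 294.7 151.7] yaw -91.0 shift mm [ 51.6 -17.5  -6.4] turn deg [-1.    0.19 -0.09] shift after turn [ 51.7 -17.3  -6.6] open 0.0573 F [-0.1 -0.4 -4.6]
long {'conf': 0.7, 'c': array([608.9, 312.8]), 's': array([87.3, 25.5]), 'a': 89.0}
[595.38206384 269.37264221] [621.36577563 356.47309534]
[(array([0.5228, 0.2942, 0.1442]), 0.89)]
scene {'conf': 0.78, 'c': array([530., 311.]), 's': array([186.3,  92.1]), 'a': 0.4}
[(array([ 0.5272,  0.3161, -0.0042]), 0.86)]
side {'conf': 0.98, 'c': array([525.4, 311.9]), 's': array([186.4,  94.7]), 'a': 0.3}
[(array([0.5268, 0.3148, 0.0008]), 0.57)]
```

View pics/w14.png

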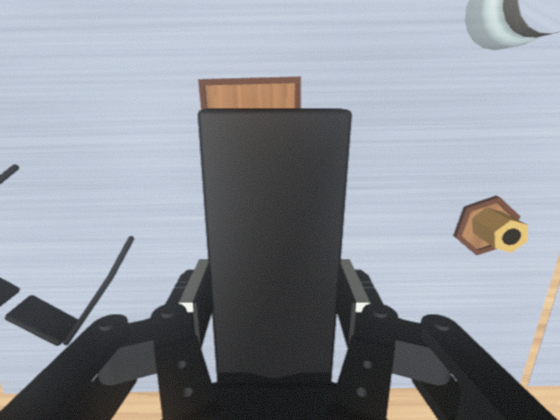

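The rest's far end shows at (250,95) and the slab is held straight. The glasses on the left at (70,320) need a clearance check.

```bash
python3 - <<'E'
from h import *
T=c2w("wrist")
print("slab end",ray("wrist",T,275,110,.167),"glasses",[ray("wrist",T,u,v,.02).round(3) for u,v in((132,237),(75,335),(40,300))],"rest corners",[ray("wrist",T,u,v,.006).round(4) for u,v in((199,79),(301,76))])
E
```

```text
slab end [0.60096878 0.29144307 0.167     ] glasses [array([0.484, 0.427, 0.02 ]), array([0.373, 0.505, 0.02 ]), array([0.417, 0.53 , 0.02 ])] rest corners [array([0.6208, 0.3541, 0.006 ]), array([0.6216, 0.2687, 0.006 ])]
```

>>> arm_command([
  [[0,0,0,-1.2,0.2,0,0.04],[0,-0.018,-0.0066,0,0,0,0.04],[0,0,0,0,0,0,0.04],[0.02,0,0,0,0,0,0.04],[0.025,0,0,0,0,0,0.04],[0.02,0,0,0,0,0,0.04],[0,0,0,0,0,0,0.04],[0,0,0,0,0,0,0.04]],
])

```text
t: 36.4
tool_pos: [0.5309, 0.3118, 0.0886]
tool_rot: [2.226, 0.01, -2.209]
contact_force: [0.8, 0.1, -3.5]
opening: 0.0573
```

```bash
python3 -c "
from h import *
rel((.528,.3128),.0085,-89.7)"
```

```text
tcp [530.9 311.8  88.6] yaw -89.5 shift mm [80.  -1.   3.5] turn deg [ 0.17 -0.43  0.03] shift after turn [80.1 -1.   2.9] open 0.0573 F [ 0.8  0.1 -3.5]
```

Slab centred in the grip; glasses are clear (y ≥ 0.43). Continue down.

>>> arm_command([
  [[0,-0.001,0.003,0.2,-0.4,0,0.04],[0.02,0,0,0,0,0,0.04],[0.02,0,0,0,0,0,0.04],[0.012,0,0,0,0,0,0.04],[0,0,0,0,0,0,0.04],[0,0,0,0,0,0,0.04]],
])

```text
t: 36.9
tool_pos: [0.5326, 0.315, 0.0445]
tool_rot: [-2.233, -0.012, 2.209]
contact_force: [0.4, 0.2, -4.1]
opening: 0.0572
```

```bash
python3 -c "
from h import *
rel((.528,.3128),.0085,-89.7)"
```

```text
tcp [532.6 315.   44.5] yaw -89.7 shift mm [35.9  2.4  5. ] turn deg [-0.01 -0.62  0.31] shift after turn [36.   2.2  4.6] open 0.0572 F [ 0.4  0.2 -4.1]
```

>>> arm_command([
  [[0.004,0.0022,0.0046,0,-0.6,0.3,0.04],[0.008,0,0,0,0,0,0.04],[0.008,0,0,0,0,0,0.04],[0.004,0,0,0,0,0,0.04],[0,0,0,0,0,0,0.04],[0,0,0,0,0,0,0.04]],
])

```text
t: 37.4
tool_pos: [0.5304, 0.314, 0.0231]
tool_rot: [2.226, 0.009, -2.214]
contact_force: [0.4, -0.5, -4.2]
opening: 0.0575
```

```bash
python3 -c "
from h import *
rel((.528,.3128),.0085,-89.7)"
```

```text
tcp [530.4 314.   23.1] yaw -89.7 shift mm [14.6  1.2  2.5] turn deg [-0.01 -0.32  0.14] shift after turn [14.6  1.1  2.4] open 0.0575 F [ 0.4 -0.5 -4.2]
```

>>> arm_command([
  [[0.004,0.001,0.0024,0,-0.3,0.1,0.04],[0.005,0,0,0,0,0,0.04],[0.003,0,0,0,0,0,0.04],[0,0,0,0,0,0,0.04],[0,0,0,0,0,0,0.04]],
])

```text
t: 37.82
tool_pos: [0.528, 0.313, 0.01]
tool_rot: [2.22, 0.007, -2.219]
contact_force: [-0.5, -0.7, -3.8]
opening: 0.0575
```

```bash
python3 -c "
from h import *
rel((.528,.3128),.0085,-89.7)"
```

```text
tcp [528. 313.  10.] yaw -89.7 shift mm [1.5 0.2 0. ] turn deg [-0.   -0.02  0.04] shift after turn [1.5 0.2 0. ] open 0.0575 F [-0.5 -0.7 -3.8]
```

>>> arm_command([
  [[0.002,0,0,0,0,0,0.04],[0.0015,0,0,0,0,0,0.04]],
])

```text
t: 37.98
tool_pos: [0.5283, 0.3131, 0.0077]
tool_rot: [2.219, 0.006, -2.219]
contact_force: [-6.5, -3.2, 8.6]
opening: 0.0575
```

Contact at the expected height. Open, rise and check everything.

>>> arm_command([
  [[-0.0005,0,0,0,0,0,0.076],[0,0,0,0,0,0,0.076],[0,0,0,0,0,0,0.076],[0,0,0,0,0,0,0.076],[-0.01,0,0,0,0,0,0.076],[-0.02,0,0,0,0,0,0.076],[-0.03,0,0,0,0,0,0.076],[-0.035,0,0,0,0,0,0.076],[-0.035,0,0,0,0,0,0.076],[-0.035,0,0,0,0,0,0.076],[-0.03,0,0,0,0,0,0.076],[0,0,0,0,0,0,0.076],[0,0,0,0,0,0,0.076]],
])

```text
t: 39.07
tool_pos: [0.5302, 0.3138, 0.2228]
tool_rot: [-2.234, -0.012, 2.208]
contact_force: [-0.3, -0.7, -0.5]
opening: 0.076
```

```bash
python3 - <<'E'
from h import *
print(ctrl.get_obs()["tool_pos"],ctrl.get_obs()["opening"])
im,T=snap("wrist","w15")
for t,z in(("slab",.023),("long_rest",.006),("hex_die",.037),("hex_rest",.006)): show(shape("wrist",T,t,z),t)
im,T=snap("side","d15"); 
for t in "hex_die round_mould square_mould slab jar hex_rest round_rest square_rest long_rest".split(): print(t,[(np.round(w(T,d["at"]),4),round(d["conf"],2)) for d in mark_of("side",t)[:1]])
b=cv2.imread("pics/d15.png"); a=cv2.imread("pics/w15.png"); cv2.imwrite("pics/end.png",np.hstack([cv2.resize(a[:,100:460],(400,467)),cv2.resize(b[110:310,130:400],(400,467))]))
E
```

```text
[0.53022256 0.3138276  0.22278404] 0.07597228654860386
slab {'conf': 0.92, 'c': array([528.5, 313.6]), 's': array([158.3,  61.5]), 'a': 0.5}
long_rest {'conf': 0.64, 'c': array([528.2, 312.7]), 's': array([184.7,  86.6]), 'a': 0.3}
hex_die {'conf': 0.81, 'c': array([491.3,  98.1]), 's': array([50.7, 29.7]), 'a': 63.0}
hex_rest {'conf': 0.66, 'c': array([528.2, 312.9]), 's': array([184.7,  85.9]), 'a': 0.4}
hex_die [(array([ 4.876e-01, -1.123e-01,  3.000e-04]), 0.2)]
round_mould [(array([ 0.4916, -0.1148,  0.0072]), 0.92)]
square_mould [(array([0.5287, 0.3145, 0.0016]), 0.64)]
slab [(array([0.5275, 0.3135, 0.0021]), 0.98)]
jar [(array([ 6.647e-01,  1.164e-01, -3.000e-04]), 0.76)]
hex_rest [(array([0.4827, 0.0868, 0.0009]), 0.56)]
round_rest [(array([ 0.488 , -0.1183,  0.0025]), 0.78)]
square_rest [(array([ 0.6088, -0.109 ,  0.0031]), 0.73)]
long_rest [(array([ 0.527 ,  0.3122, -0.0011]), 0.64)]
```

View pics/end.png

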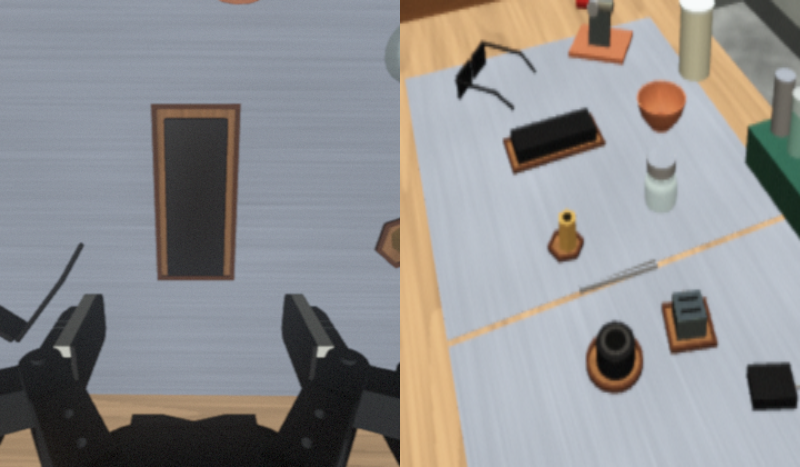

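The final picture shows all four pieces upright inside their rests, the jar standing and the gripper clear. Handing in.

```bash
python3 -c "
from station import finish_job
print(finish_job())"
```

```text
the job is handed in; nothing more can be done
None
```

I took the stack apart from the top and set each piece down in its own rest: die, round mould, square mould, then slab. I lowered each one until I felt contact at the floor height, released it, and handed the job in at about 39 s of robot time. `finish_job` gives no verdict.

| Piece | Offset from rest centre, from close-up view | Limit |
|---|---|---|
| Hex die | about 4 mm | 11 mm |
| Round mould | about 3 mm | 11 mm |
| Square mould | about 2.5 mm | 12.5 mm |
| Slab | about 1 mm | 12.5 mm |

In the last pictures all four pieces stand upright inside their lips. The jar is still standing, measured within network error of where it started, and the gripper is open and clear at z = 0.22 m.

Some of the final network reports were wrong:
- **Die:** from the side camera it was reported at the round rest, with low confidence (0.2).
- **Square mould:** from the side camera it was reported at the slab's place.
- **Hex rest:** the wrist camera mask fell on the long rest.
- **Die outline:** the final wrist mask was cut off at the picture's edge and read several mm off.

For the die and the square mould I relied on the close-ups taken right after each was placed and on the final side view.

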